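# Find the rocking storage-box lid and press it home

### The job

One of the three blue storage boxes has a wooden lid that is not pushed in. Going from the left box to the right one, press down with a fingertip on one side of each lid, away from its knob, to feel which lid rocks; then press that lid straight down in the middle until it sits fully home on its box. Do not lift any lid, and leave the salt shaker, mug and honey jar where they are.

Things in the scene. Friction and masses are not known exactly. Their poses are not given: they have to be found in the camera images.
- box_a: one of three identical open square blue stoneware storage boxes, 92 x 92 mm, 80 mm high to its rim, standing in a row from left (+y) to right (-y), fixed to the worktop. Origin: centre of its underside; x and y along its sides, z up
- lid_a: wooden lid of box_a, loose, 0.14 to 0.28 kg: slab 92 x 92 x 10 mm, a round knob 30 mm wide and 8 mm high on its middle, under it a 73 x 73 x 9 mm plug with a rubber seal. Origin: centre of the slab's underside, z up; slab top 10 mm, knob top 18 mm above it. Home, it lies flat and firm on the rim, origin 80 mm above the box's. Not home, it stands level on its tight seal about 4 mm higher
- lid_a_knob (a point): centre of the knob's top, middle of lid_a. If the lid is not home: 1 to 4 N at 30 to 40 mm from the middle tips it about 0.1 rad (the touched spot gives 1 to 3 mm) till that edge meets the rim; let go, it swings back; up to 10 N there does not seat it. Pressed straight down on the knob with 12 to 18 N it sinks the 4 mm and stays. A lid that is home gives nowhere
- box_b: one of three identical open square blue stoneware storage boxes, 92 x 92 mm, 80 mm high to its rim, standing in a row from left (+y) to right (-y), fixed to the worktop. Origin: centre of its underside; x and y along its sides, z up
- lid_b: wooden lid of box_b, loose, 0.14 to 0.28 kg: slab 92 x 92 x 10 mm, a round knob 30 mm wide and 8 mm high on its middle, under it a 73 x 73 x 9 mm plug with a rubber seal. Origin: centre of the slab's underside, z up; slab top 10 mm, knob top 18 mm above it. Home, it lies flat and firm on the rim, origin 80 mm above the box's. Not home, it stands level on its tight seal about 4 mm higher
- lid_b_knob (a point): centre of the knob's top, middle of lid_b. If the lid is not home: 1 to 4 N at 30 to 40 mm from the middle tips it about 0.1 rad (the touched spot gives 1 to 3 mm) till that edge meets the rim; let go, it swings back; up to 10 N there does not seat it. Pressed straight down on the knob with 12 to 18 N it sinks the 4 mm and stays. A lid that is home gives nowhere
- box_c: one of three identical open square blue stoneware storage boxes, 92 x 92 mm, 80 mm high to its rim, standing in a row from left (+y) to right (-y), fixed to the worktop. Origin: centre of its underside; x and y along its sides, z up
- lid_c: wooden lid of box_c, loose, 0.14 to 0.28 kg: slab 92 x 92 x 10 mm, a round knob 30 mm wide and 8 mm high on its middle, under it a 73 x 73 x 9 mm plug with a rubber seal. Origin: centre of the slab's underside, z up; slab top 10 mm, knob top 18 mm above it. Home, it lies flat and firm on the rim, origin 80 mm above the box's. Not home, it stands level on its tight seal about 4 mm higher
- lid_c_knob (a point): centre of the knob's top, middle of lid_c. If the lid is not home: 1 to 4 N at 30 to 40 mm from the middle tips it about 0.1 rad (the touched spot gives 1 to 3 mm) till that edge meets the rim; let go, it swings back; up to 10 N there does not seat it. Pressed straight down on the knob with 12 to 18 N it sinks the 4 mm and stays. A lid that is home gives nowhere
- salt_shaker: bystander: glass salt shaker with a grey cap, 44 mm wide, 90 mm high, loose; origin at the centre of its underside
- white_mug: bystander: mug, green above and white below, 78 x 116 x 101 mm, loose; origin at the centre of its underside
- honey_jar: bystander: honey jar with a white lid, 58 x 62 x 99 mm, loose; origin at the centre of its underside
There are look-alikes about, which are no part of the job. What is shaped like the box_c but orange is not meant.

How it is judged:
On the way, in this order (a step that is already met when the one before it is completed fails the run):
1. the left lid is pressed on one side by the fingers with more than 1 N, off its middle; if it is the one that is not home, it tips by more than 0.03 rad (((world y of box_a above -0.06 m and contact force between the fingers and lid_a above 1 N and horizontal distance between the grasp point and lid_a_knob above 0.012 m and (z of lid_a in the frame of box_a below 0.0815 m or angle between lid_a's own z axis and vertical above 0.03 rad)) or (world y of box_b above -0.06 m and contact force between the fingers and lid_b above 1 N and horizontal distance between the grasp point and lid_b_knob above 0.012 m and (z of lid_b in the frame of box_b below 0.0815 m or angle between lid_b's own z axis and vertical above 0.03 rad)) or (world y of box_c above -0.06 m and contact force between the fingers and lid_c above 1 N and horizontal distance between the grasp point and lid_c_knob above 0.012 m and (z of lid_c in the frame of box_c below 0.0815 m or angle between lid_c's own z axis and vertical above 0.03 rad)))), for 0.05 s.
2. the middle lid is pressed on one side by the fingers with more than 1 N, off its middle; if it is the one that is not home, it tips by more than 0.03 rad (((world y of box_a between -0.23 and -0.06 m and contact force between the fingers and lid_a above 1 N and horizontal distance between the grasp point and lid_a_knob above 0.012 m and (z of lid_a in the frame of box_a below 0.0815 m or angle between lid_a's own z axis and vertical above 0.03 rad)) or (world y of box_b between -0.23 and -0.06 m and contact force between the fingers and lid_b above 1 N and horizontal distance between the grasp point and lid_b_knob above 0.012 m and (z of lid_b in the frame of box_b below 0.0815 m or angle between lid_b's own z axis and vertical above 0.03 rad)) or (world y of box_c between -0.23 and -0.06 m and contact force between the fingers and lid_c above 1 N and horizontal distance between the grasp point and lid_c_knob above 0.012 m and (z of lid_c in the frame of box_c below 0.0815 m or angle between lid_c's own z axis and vertical above 0.03 rad)))), for 0.05 s.
3. the right lid is pressed on one side by the fingers with more than 1 N, off its middle; if it is the one that is not home, it tips by more than 0.03 rad (((world y of box_a below -0.23 m and contact force between the fingers and lid_a above 1 N and horizontal distance between the grasp point and lid_a_knob above 0.012 m and (z of lid_a in the frame of box_a below 0.0815 m or angle between lid_a's own z axis and vertical above 0.03 rad)) or (world y of box_b below -0.23 m and contact force between the fingers and lid_b above 1 N and horizontal distance between the grasp point and lid_b_knob above 0.012 m and (z of lid_b in the frame of box_b below 0.0815 m or angle between lid_b's own z axis and vertical above 0.03 rad)) or (world y of box_c below -0.23 m and contact force between the fingers and lid_c above 1 N and horizontal distance between the grasp point and lid_c_knob above 0.012 m and (z of lid_c in the frame of box_c below 0.0815 m or angle between lid_c's own z axis and vertical above 0.03 rad)))), for 0.05 s.
4. all three lids are home: less than 1.2 mm above their seat and level (z of lid_a in the frame of box_a below 0.0812 m and angle between each of lid_a, lid_b, lid_c's own z axis and vertical below 0.02 rad and z of lid_b in the frame of box_b below 0.0812 m and z of lid_c in the frame of box_c below 0.0812 m), for 0.2 s.
At the end, for the whole second after the job is handed in: All three lids rest on their own boxes, less than 1.2 mm above their seat, level within 0.02 rad, within 8 mm of the box's middle and at rest; the salt shaker, mug and honey jar are within 20 mm of where they stood (all of step 4 and z of lid_a in the frame of box_a above 0.077 m and linear speed of each of lid_a, lid_b, lid_c below 0.02 m/s and horizontal distance between lid_a and box_a below 0.008 m and z of lid_b in the frame of box_b above 0.077 m and horizontal distance between lid_b and box_b below 0.008 m and z of lid_c in the frame of box_c above 0.077 m and horizontal distance between lid_c and box_c below 0.008 m and distance of each of salt_shaker, white_mug, honey_jar from where it was at the start of the episode below 0.02 m); the robot touches nothing.
It fails at once if a lid is lifted: it rises more than 12 mm above its seat or tips by more than 0.25 rad (z of lid_a in the frame of box_a above 0.092 m or angle between any of lid_a, lid_b, lid_c's own z axis and vertical above 0.25 rad or z of lid_b in the frame of box_b above 0.092 m or z of lid_c in the frame of box_c above 0.092 m).
It fails at once if the salt shaker, mug or honey jar is moved by more than 20 mm or tipped by more than 0.3 rad (distance of any of salt_shaker, white_mug, honey_jar from where it was at the start of the episode above 0.02 m or angle between any of salt_shaker, white_mug, honey_jar's own z axis and vertical above 0.3 rad).
It also fails if it takes over 53 s, if anything falls off the work surface, if the arm or the gripper's body presses on something with over 40 N, if the wrist force passes 120 N, or if a joint passes its speed limit or range.

### The arm

A 7-joint arm with a two-finger parallel gripper is mounted at the origin on a cart in front of the work surface, level with it; the furniture and walls round the work are solid. World frame = base frame: x ahead of the robot, y to its left, z up, the work surface at z = 0. Lengths are in m, angles in rad, forces in N, time in s.
With the tool pointing down it reaches from about 0.4 to 0.9 m from the base axis. Payload 5.5 kg.
Tool frame: the origin (TCP) lies at the very end of the fingers, on their centre line; the grasp point (between the pads) lies 19 mm behind it; z points along the fingers, y is the line along which they close (so a half turn about z gives the same grasp; the last joint's range is limited). The gripper opens to 92 mm and grips with 3 to 60 N. Pads are 19 mm wide; open, the fingers measure 130 mm over their backs; the gripper's body (75 mm by 190 mm) begins 47 mm behind the grasp point.
Start: joints at [1.55, 0.501, -0.427, 1.55, 0.221, 1.138, -0.21], TCP at [0.182, -0.624, 0.227] pointing down, gripper open.
Joint ranges: [-2.88, 2.88], [-0.31, 2.03], [-1.54, 1.56], [0.2, 2.42], [-1.41, 4.55], [0.19, 2.02], [-2.57, 2.57]. Speed limits (rad/s): [2.57, 2.57, 3.14, 3.14, 3.14, 3.14, 3.14].

### API

Orientations are given as a unit quaternion [x, y, z, w].
In Python, from plant import bot gives the robot as it stands.
- The arm moves only by the tool apply_moves, never from a script. Its argument "plan" is text: rows parted by semicolons, each of 7 numbers parted by spaces: the turn, a rotation vector about the tool's x, y, z in degrees, then the shift along the tool's x, y, z in cm, then the finger opening in cm, from 0 to 9.18. A call has 1 to 12 rows; each row shifts and turns the commanded pose from where the row before left it, along the tool's axes as they then stand; what a row does not reach is not made up. A row lasts 1/8 s, in which the tool goes at most 62.5 mm and 10.7 degrees, less where a joint would pass 70% of its speed; a pose out of reach is approached as far as the arm can. A call with a gripper value outside its range is refused whole. The fingers move at their own pace and stop on an object; "newtons" is the grip in N (left out, the last holds). Time passes only in rows, so rows that do not move let the fingers close. It gives the time, the measured TCP pose, the force, the opening and the grip force at its end, in the units of the state.
- bot.observe(): the state, without advancing time (a new reading comes with each control period).
- bot.snapshot(name): name is "scene" or "top" or "wrist"; returns (picture, depth): 400x640x3 uint8, blue, green, red; 400x640 float32, m along the optical axis (not along the pixel's ray), 0 where there is no reading.
- bot.camera_info(name): a dict with "K" (3x3 intrinsics, pixels), "k1" (the pictures are not rectified: a ray, as slopes to the right and down, at radius r is drawn at 1 + k1 r^2 times it, then the intrinsics apply), "cam_to_world" (4x4, takes a point from camera to world coordinates); the wrist camera has in their place "tool_from_camera" (4x4, takes a point from camera to tool coordinates, whose origin is the TCP and whose axes are the flange's). Camera axes: x right, y up, looking along -z (the intrinsics and any distortion apply to the point x, -y, -z); pixel columns grow to the right and rows downward; lengths in m; the calibration is good to about 2 mm. A picture is of the moment at which its call begins: read the wrist's pose just before it. camera_info takes no time and is no camera call.
- bot.close_job(): hands the job in; it is judged then, once.
The state is a dict: "time_s": time; "joint_pos": joint angles; "joint_velocities": joint speeds; "tau": joint torques, N m; "tool_pos": TCP position; "orientation": TCP orientation; "ft_force": force on the tool from outside, world axes, zero at the start; "wrist_torque": the same for the moment, N m; "opening": finger opening in m; "grip_force": force on a finger pad.
Only numpy, scipy, OpenCV 4.12 (cv2) and the standard library are available. Lean on these libraries where they do the work, as an engineer would, in place of code of your own. Each camera call takes 0.05 s, during which the arm holds its last target. There are 200 camera calls.

## Working session

There is one attempt and no reset: what is moved stays moved. The work goes in short steps, Python scripts to look and compute and a tool call to move; the robot and the scene stay as the last step left them, time stands still between calls to the robot, and variables do not carry over. Pictures are saved under pics/ and viewed, at most 10 in all, crops included, and the job is handed in when it is done.

Besides the shell and the picture viewer there is one more tool, called after ">>>" as name(argument=value, ...) on one line, values as JSON. apply_moves: Moves the arm, as the interface text tells. Its arguments: {"type":"object","properties":{"plan":{"type":"string"},"newtons":{"type":"number"}},"required":["plan"]}

```bash
mkdir -p pics
cat > h.py <<'E'
import numpy as np, cv2
from plant import bot
def cloud(name):
    img,d=bot.snapshot(name); c=bot.camera_info(name); K=np.array(c["K"]); k1=c["k1"]
    h,w=d.shape; u,v=np.meshgrid(np.arange(w),np.arange(h))
    p=cv2.undistortPoints(np.stack([u,v],-1).reshape(-1,1,2).astype(float),K,np.array([k1,0,0,0.])).reshape(h,w,2)
    P=np.stack([p[...,0]*d,-p[...,1]*d,-d],-1)
    T=np.array(c["cam_to_world"]); W=P@T[:3,:3].T+T[:3,3]; W[d==0]=np.nan
    return img,W
E
python3 - <<'E'
from h import *
s=bot.observe(); print({k:np.round(v,3) for k,v in s.items()})
for n in("top","scene"):
    img,W=cloud(n); cv2.imwrite(f"pics/{n}0.png",img); np.save(n+".npy",W); cv2.imwrite(n+"_i.png",img)
print(bot.camera_info("top"))
E
```

```text
{'time_s': np.float64(0.0), 'joint_pos': array([ 1.55 ,  0.502, -0.427,  1.551,  0.221,  1.138, -0.21 ]), 'joint_velocities': array([-0.001, -0.   , -0.001,  0.001, -0.001,  0.001, -0.   ]), 'tau': array([ 1.0000e-03, -5.6660e+01, -5.8160e+00, -2.7912e+01, -6.9000e-02,
        3.1000e-02,  0.0000e+00]), 'tool_pos': array([ 0.182, -0.623,  0.226]), 'orientation': array([ 0.99 ,  0.141, -0.   , -0.001]), 'ft_force': array([ 0.667, -0.938,  0.429]), 'wrist_torque': array([-0.077, -0.025, -0.033]), 'grip_force': np.float64(0.0), 'opening': np.float64(0.092)}
{'K': array([[441.44778351,   0.        , 316.49812179],
       [  0.        , 441.44778351, 203.46933066],
       [  0.        ,   0.        ,   1.        ]]), 'k1': -0.11859329923684438, 'cam_to_world': array([[-0.01775079,  0.99609354, -0.08650187,  0.46401219],
       [-0.99984174, -0.01758154,  0.00271811, -0.14997673],
       [ 0.00118665,  0.08653643,  0.99624798,  1.15831471],
       [ 0.        ,  0.        ,  0.        ,  1.        ]])}
```

View pics/top0.png

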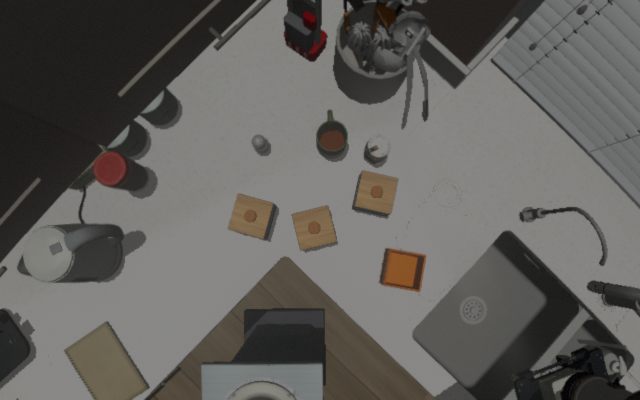

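View pics/scene0.png

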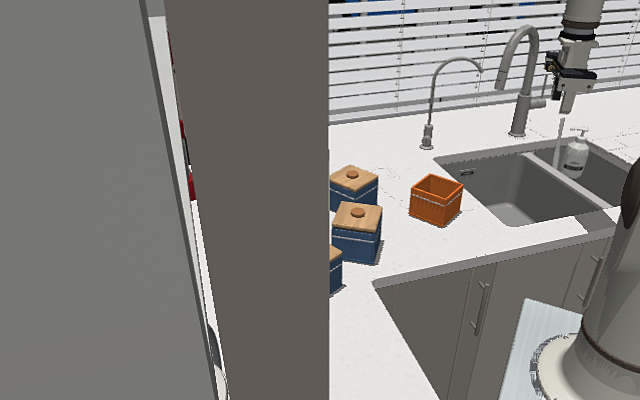

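The top view shows the three wooden lids at (252,216), (314,229) and (376,193). The shaker is at (260,144), the mug at (332,140) and the honey jar at (377,150). The orange look-alike is at (403,270), and the gripper is over the sink at lower right.

```bash
cat >> h.py <<'E'
def lids(img,W):
    hsv=cv2.cvtColor(img,cv2.COLOR_BGR2HSV); out=[]
    for u,v in((252,216),(314,229),(376,193)):
        s=np.zeros(img.shape[:2],bool); s[v-35:v+35,u-35:u+35]=1
        z=W[...,2]; m=s&(z>0.07)&(z<0.115)&(hsv[...,0]<25)&(hsv[...,1]>60)
        n,l,st,c=cv2.connectedComponentsWithStats(m.astype(np.uint8)); m=l==l[v,u]
        p=W[m]; (cx,cy),(a,b),ang=cv2.minAreaRect(p[:,:2].astype(np.float32)*1000)
        r=np.hypot(p[:,0]-cx/1e3,p[:,1]-cy/1e3)
        sl=p[(r>.022)&(r<.042)]; kn=p[r<.01]
        print("lid",m.sum(),np.round([cx,cy,a,b,ang],1),"slab z",np.median(sl[:,2]).round(4),"knob",np.median(kn[:,2]).round(4), "cen",np.median(p[:,:2],0).round(4))
E
python3 - <<'E'
from h import *
lids(cv2.imread("top_i.png"),np.load("top.npy"))
W=np.load("top.npy")
for n,(u,v) in dict(shaker=(260,144),mug=(332,140),honey=(377,150),tab=(280,190)).items(): print(n,W[v,u].round(3))
from scipy.spatial.transform import Rotation as R
s=bot.observe();print(R.from_quat(s["orientation"]).as_matrix().round(3))
E
```

```text
lid 1375 [529.5   8.4  91.2  90.7  73.6] slab z 0.0891 knob 0.0973 cen [0.5289 0.0075]
lid 1404 [ 498.6 -145.5   90.3   90.4   13. ] slab z 0.0932 knob 0.1013 cen [ 0.498  -0.1456]
lid 1359 [ 582.7 -298.4   90.3   91.4   76.6] slab z 0.0894 knob 0.0973 cen [ 0.5817 -0.2978]
shaker [ 0.708 -0.015  0.083]
mug [ 0.726 -0.196  0.036]
honey [ 0.685 -0.303  0.098]
tab [ 0.602 -0.057 -0.002]
[[ 0.96   0.28  -0.   ]
 [ 0.28  -0.96   0.002]
 [ 0.    -0.002 -1.   ]]
```

>>> apply_moves(plan="0 0 0 2 -2.2 0 0;0 0 0 4 -4.4 0 0;0 0 0 4 -4.4 0 0;0 0 0 4 -4.4 0 0;0 0 0 4 -4.4 0 0;0 0 0 4 -4.4 0 0;0 0 0 4 -4.4 0 0;0 0 0 4 -4.4 0 0;0 0 0 4 -4.4 0 0;0 0 0 4 -4.4 0 0;0 0 0 4 -4.4 0 0;0 0 0 2 -2.2 0 0")

```text
time_s: 1.6
tool_pos: [0.4697, -0.0326, 0.2269]
orientation: [0.99, 0.143, 0.0, -0.0]
ft_force: [0.6, -1.2, -0.6]
opening: 0.0006
grip_force: 0.0
```

>>> apply_moves(plan="0 0 10.5 0 0 0 0;0 0 10.5 0 0 0 0;0 0 10.5 0 0 0 0;0 0 0 0 0 0 0;0 0 0 0 0 0 0")

```text
time_s: 2.22
tool_pos: [0.4687, -0.0361, 0.2266]
orientation: [0.991, -0.131, -0.0, 0.0]
ft_force: [-0.1, -0.4, 0.9]
opening: 0.0004
grip_force: 0.0
```

```bash
cat >> h.py <<'E'
from scipy.spatial.transform import Rotation as R
L=dict(l=(.529,.008,-16.4),m=(.498,-.1455,13.),r=(.582,-.298,-13.4))
def go(k,off,z):
    s=bot.observe(); M=R.from_quat(s["orientation"]); p=s["tool_pos"]
    x,y,a=L[k]; t=np.array([x-off*np.cos(np.radians(a)),y-off*np.sin(np.radians(a)),z])
    m=M.as_matrix(); yaw=np.degrees(np.arctan2(m[1,0],m[0,0]))
    print("p",p.round(4),"t",t.round(4),"yaw",yaw.round(1),"rotz needed",(yaw-a).round(1),"shift cm now",(M.inv().apply(t-p)*100).round(2),"ft",s["ft_force"].round(2))
    print(" after rot",((M*R.from_euler('z',yaw-a,degrees=True)).inv().apply(t-p)*100).round(2))
E
python3 -c "
from h import *
go('l',.034,.10)"
```

```text
p [ 0.4687 -0.0361  0.2266] t [0.4964 0.0176 0.1   ] yaw -15.0 rotz needed 1.4 shift cm now [ 1.28 -5.9  12.66] ft [-0.12 -0.4   0.87]
 after rot [ 1.14 -5.93 12.66]
```

>>> apply_moves(plan="0 0 0 0.6 -3 0 0;0 0 0 0.7 -2.9 0 0;0 0 0 0 0 3 0;0 0 0 0 0 4 0;0 0 0 0 0 3.5 0;0 0 0 0 0 1.6 0;0 0 0 0 0 0 0;0 0 0 0 0 0 0")

```text
time_s: 3.22
tool_pos: [0.4981, 0.0175, 0.1069]
orientation: [0.991, -0.132, 0.001, -0.0]
ft_force: [0.5, 0.9, 1.3]
opening: 0.0001
grip_force: 0.0
```

>>> apply_moves(plan="0 0 0 0 0 0.5 0;0 0 0 0 0 0.2 0;0 0 0 0 0 0 0")

```text
time_s: 3.6
tool_pos: [0.497, 0.0173, 0.0989]
orientation: [0.991, -0.133, 0.0, 0.0]
ft_force: [-0.6, -0.9, -0.3]
opening: 0.0004
grip_force: 0.0
```

>>> apply_moves(plan="0 0 0 0 0 0.4 0;0 0 0 0 0 0.2 0;0 0 0 0 0 0 0;0 0 0 0 0 0 0")

```text
time_s: 4.1
tool_pos: [0.4969, 0.0174, 0.0927]
orientation: [0.991, -0.133, -0.0, -0.0]
ft_force: [0.0, 0.6, 0.6]
opening: 0.0003
grip_force: 0.0
```

>>> apply_moves(plan="0 0 0 0 0 0.2 0;0 0 0 0 0 0 0;0 0 0 0 0 0 0")

```text
time_s: 4.47
tool_pos: [0.4969, 0.0174, 0.0907]
orientation: [0.991, -0.133, -0.0, -0.0]
ft_force: [0.0, 0.5, 0.7]
opening: 0.0008
grip_force: 0.0
```

>>> apply_moves(plan="0 0 0 0 0 0.1 0;0 0 0 0 0 0.1 0;0 0 0 0 0 0 0;0 0 0 0 0 0 0")

```text
time_s: 4.97
tool_pos: [0.4972, 0.0174, 0.0902]
orientation: [0.991, -0.133, 0.0, 0.001]
ft_force: [-5.6, -0.9, 16.0]
opening: 0.0004
grip_force: 8.4
```

The left lid is firm: 16 N and it gave nowhere. Next I'll lift off and go to the middle lid.

>>> apply_moves(plan="0 0 0 0 0 -0.5 0;0 0 0 0 0 -2 0;0 0 0 0 0 -2.5 0;0 0 -10 0 0 0 0;0 0 -10 0 0 0 0;0 0 -8.5 0 0 0 0;0 0 0 0 0 0 0;0 0 0 0 0 0 0")

```text
time_s: 5.98
tool_pos: [0.4969, 0.0173, 0.1387]
orientation: [0.993, 0.114, -0.0, -0.0]
ft_force: [-0.1, -0.1, -0.1]
opening: 0.0005
grip_force: 0.0
```

```bash
python3 -c "
from h import *
go('m',.036,.097)"
```

```text
p [0.4969 0.0173 0.1387] t [ 0.4629 -0.1536  0.097 ] yaw 13.1 rotz needed 0.1 shift cm now [-7.18 15.88  4.17] ft [-0.09 -0.08 -0.05]
 after rot [-7.16 15.89  4.17]
```

>>> apply_moves(plan="0 0 0 -1.8 4 0 0;0 0 0 -1.8 4 0 0;0 0 0 -1.8 4 0 0;0 0 0 -1.8 3.9 0 0;0 0 0 0 0 0 0;0 0 0 0 0 2.2 0;0 0 0 0 0 1.7 0;0 0 0 0 0 0.3 0;0 0 0 0 0 0 0;0 0 0 0 0 0 0")

```text
time_s: 7.22
tool_pos: [0.464, -0.1537, 0.0973]
orientation: [0.993, 0.116, 0.0, 0.0]
ft_force: [-0.6, -0.8, 0.0]
opening: 0.0006
grip_force: 0.0
```

>>> apply_moves(plan="0 0 0 0 0 0.2 0;0 0 0 0 0 0.1 0;0 0 0 0 0 0 0;0 0 0 0 0 0 0")

```text
time_s: 7.72
tool_pos: [0.4633, -0.1541, 0.0939]
orientation: [0.993, 0.115, -0.0, 0.0]
ft_force: [-0.9, -0.2, 3.4]
opening: 0.0006
grip_force: 1.9
```

>>> apply_moves(plan="0 0 0 0 0 0.1 0;0 0 0 0 0 0 0;0 0 0 0 0 0 0")

```text
time_s: 8.1
tool_pos: [0.4623, -0.1544, 0.0928]
orientation: [0.993, 0.115, -0.001, 0.0]
ft_force: [-4.6, -1.1, 6.6]
opening: 0.0006
grip_force: 3.5
```

Run:
```python
from h import *
img,W=cloud("top"); i2,W2=cloud("scene")
a=cv2.resize(img[170:270,250:370],(480,400),interpolation=cv2.INTER_CUBIC); b=cv2.resize(i2[150:270,320:400],(267,400),interpolation=cv2.INTER_CUBIC)
cv2.imwrite("pics/p1.png",np.hstack([a,b]))
# plane fit of visible slab
for nm,I,w in(("top",img,W),("scene",i2,W2)):
    hsv=cv2.cvtColor(I,cv2.COLOR_BGR2HSV)
    x,y,a=L['m']; a=np.radians(a); dx=w[...,0]-x; dy=w[...,1]-y
    lx=dx*np.cos(a)+dy*np.sin(a); ly=-dx*np.sin(a)+dy*np.cos(a)
    m=(abs(lx)<.043)&(abs(ly)<.043)&(np.hypot(lx,ly)>.019)&(abs(w[...,2]-.092)<.012)&(hsv[...,0]<25)&(hsv[...,1]>60)
    A=np.c_[lx[m],ly[m],np.ones(m.sum())]; z=w[...,2][m]
    c=np.linalg.lstsq(A,z,rcond=None)[0]; print(nm,m.sum(),c.round(4),"resid",np.std(z-A@c).round(5))
```

```text
top 249 [0.0701 0.0009 0.095 ] resid 0.002
scene 570 [ 0.0662 -0.044   0.0956] resid 0.00316
```

View pics/p1.png

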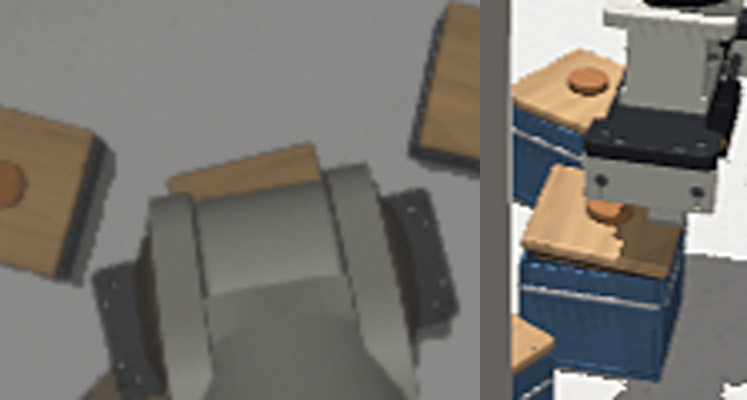

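The crops show the gripper on the near edge of the middle lid, with the knob at about (605,208) in the right panel. The plane fit gives about 0.07 rad of tip, so this is the loose lid. I'll still feel the right one first.

>>> apply_moves(plan="0 0 0 0 0 -0.3 0;0 0 0 0 0 -1 0;0 0 0 0 0 -3 0;0 0 10 0 0 0 0;0 0 10 0 0 0 0;0 0 6.5 0 0 0 0;0 0 0 0 0 0 0;0 0 0 0 0 0 0")

```text
time_s: 9.2
tool_pos: [0.4636, -0.1537, 0.136]
orientation: [0.993, -0.114, 0.0, -0.0]
ft_force: [0.3, -0.8, -0.1]
opening: 0.0004
grip_force: 0.0
```

```bash
python3 -c "
from h import *
go('r',.035,.094)"
```

```text
p [ 0.4636 -0.1537  0.136 ] t [ 0.548  -0.2899  0.094 ] yaw -13.1 rotz needed 0.3 shift cm now [11.3  11.35  4.2 ] ft [ 0.31 -0.78 -0.09]
 after rot [11.36 11.29  4.2 ]
```

>>> apply_moves(plan="0 0 0 2.9 2.9 0 0;0 0 0 2.8 2.8 0 0;0 0 0 2.8 2.8 0 0;0 0 0 2.8 2.8 0 0;0 0 0 0 0 0 0;0 0 0 0 0 2.2 0;0 0 0 0 0 1.6 0;0 0 0 0 0 0.4 0;0 0 0 0 0 0 0;0 0 0 0 0 0 0")

```text
time_s: 10.45
tool_pos: [0.548, -0.2897, 0.0943]
orientation: [0.993, -0.115, 0.001, 0.0]
ft_force: [-0.3, 0.3, 0.5]
opening: 0.0005
grip_force: 0.0
```

>>> apply_moves(plan="0 0 0 0 0 0.2 0;0 0 0 0 0 0.1 0;0 0 0 0 0 0.1 0;0 0 0 0 0 0 0;0 0 0 0 0 0 0")

```text
time_s: 11.08
tool_pos: [0.5476, -0.2899, 0.0904]
orientation: [0.993, -0.115, 0.0, 0.0]
ft_force: [-2.2, 0.4, 5.4]
opening: 0.0007
grip_force: 2.8
```

>>> apply_moves(plan="0 0 0 0 0 0.06 0;0 0 0 0 0 0 0;0 0 0 0 0 0 0")

```text
time_s: 11.45
tool_pos: [0.5476, -0.2899, 0.0903]
orientation: [0.993, -0.115, 0.0, 0.0]
ft_force: [-3.7, 1.4, 9.2]
opening: 0.0006
grip_force: 4.7
```

>>> apply_moves(plan="0 0 0 0 0 -0.3 0;0 0 0 0 0 -1 0;0 0 0 0 0 -3 0;0 0 -10 0 0 0 0;0 0 -10 0 0 0 0;0 0 -6.4 0 0 0 0;0 0 0 0 0 0 0;0 0 0 0 0 0 0")

```text
time_s: 12.45
tool_pos: [0.5475, -0.2899, 0.1323]
orientation: [0.994, 0.113, 0.0, 0.0]
ft_force: [0.0, -0.1, 0.2]
opening: 0.0002
grip_force: 0.0
```

```bash
python3 -c "
from h import *
go('m',0,.105)"
```

```text
p [ 0.5475 -0.2899  0.1323] t [ 0.498  -0.1455  0.105 ] yaw 13.0 rotz needed 0.0 shift cm now [ -1.57 -15.18   2.73] ft [ 0.04 -0.13  0.19]
 after rot [ -1.58 -15.18   2.73]
```

The right lid is firm too, so I'll press the middle lid on its knob.

>>> apply_moves(plan="0 0 0 -0.4 -3.8 0 0;0 0 0 -0.4 -3.8 0 0;0 0 0 -0.4 -3.8 0 0;0 0 0 -0.4 -3.8 0 0;0 0 0 0 0 0 0;0 0 0 0 0 1.7 0;0 0 0 0 0 1.0 0;0 0 0 0 0 0 0;0 0 0 0 0 0 0")

```text
time_s: 13.58
tool_pos: [0.4974, -0.1456, 0.1048]
orientation: [0.993, 0.114, -0.0, -0.0]
ft_force: [0.3, -0.1, -0.5]
opening: 0.0006
grip_force: 0.0
```

>>> apply_moves(plan="0 0 0 0 0 0.2 0;0 0 0 0 0 0.1 0;0 0 0 0 0 0.1 0;0 0 0 0 0 0 0;0 0 0 0 0 0 0")

```text
time_s: 14.2
tool_pos: [0.4975, -0.1456, 0.1021]
orientation: [0.993, 0.115, 0.0, 0.001]
ft_force: [-2.1, 1.0, 7.3]
opening: 0.0004
grip_force: 3.9
```

>>> apply_moves(plan="0 0 0 0 0 0.1 0;0 0 0 0 0 0.1 0;0 0 0 0 0 0 0;0 0 0 0 0 0 0")

```text
time_s: 14.7
tool_pos: [0.4976, -0.1456, 0.1004]
orientation: [0.993, 0.115, 0.0, 0.001]
ft_force: [-3.1, 1.5, 11.1]
opening: 0.0003
grip_force: 5.2
```

It is sinking. I'll keep going.

>>> apply_moves(plan="0 0 0 0 0 0.1 0;0 0 0 0 0 0.1 0;0 0 0 0 0 0 0;0 0 0 0 0 0 0")

```text
time_s: 15.2
tool_pos: [0.4976, -0.1456, 0.0984]
orientation: [0.993, 0.115, 0.0, 0.001]
ft_force: [-4.0, -0.5, 11.1]
opening: 0.0003
grip_force: 5.4
```

>>> apply_moves(plan="0 0 0 0 0 0.1 0;0 0 0 0 0 0.1 0;0 0 0 0 0 0 0;0 0 0 0 0 0 0")

```text
time_s: 15.7
tool_pos: [0.4977, -0.1456, 0.0981]
orientation: [0.993, 0.115, -0.0, 0.001]
ft_force: [-10.0, 1.7, 29.2]
opening: 0.0002
grip_force: 14.6
```

It has bottomed out: 29 N at z = 0.0981. Now I'll lift off, move clear and check.

>>> apply_moves(plan="0 0 0 0 0 -0.4 0;0 0 0 0 0 -1 0;0 0 0 0 0 -4 0;0 0 0 0 0 -6 0;0 0 0 -2 5 -2 0;0 0 0 -2 5 0 0;0 0 0 -2 5 0 0;0 0 0 -2 5 0 0;0 0 0 -2 5 0 0;0 0 0 0 0 0 0;0 0 0 0 0 0 0")

```text
time_s: 17.08
tool_pos: [0.4569, -0.4108, 0.229]
orientation: [0.993, 0.115, 0.0, -0.001]
ft_force: [0.8, 0.7, 0.4]
opening: 0.0003
grip_force: 0.0
```

Run:
```python
from h import *
img,W=cloud("top"); cv2.imwrite("pics/p2.png",img); lids(img,W)
W0=np.load("top.npy")
for n,(u,v) in dict(shaker=(260,144),mug=(332,140),honey=(377,150)).items(): print(n,W0[v,u].round(3),W[v,u].round(3))
```

```text
lid 1371 [529.5   8.5  91.2  90.6  74.2] slab z 0.0892 knob 0.0972 cen [0.5288 0.0072]
lid 1392 [ 498.7 -145.5   90.6   90.6   13. ] slab z 0.0892 knob 0.0973 cen [ 0.4979 -0.1457]
lid 1359 [ 582.5 -298.4   90.8   90.8   76.3] slab z 0.0894 knob 0.0971 cen [ 0.5819 -0.2977]
shaker [ 0.708 -0.015  0.083] [ 0.708 -0.015  0.084]
mug [ 0.726 -0.196  0.036] [ 0.726 -0.196  0.034]
honey [ 0.685 -0.303  0.098] [ 0.685 -0.303  0.097]
```

View pics/p2.png

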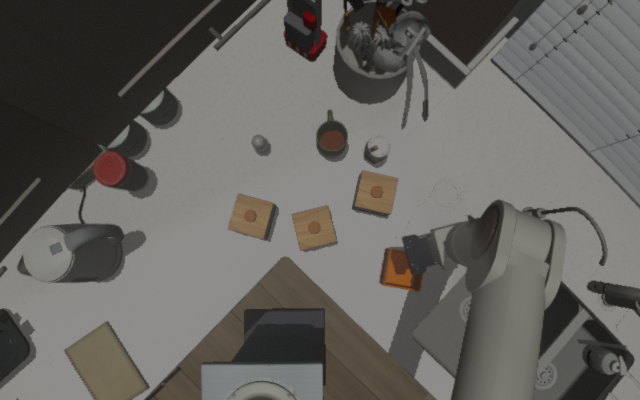

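All three lids at (252,216), (314,229) and (376,193) are at the same height. The shaker, mug and jar haven't moved, and the arm hangs free near (430,250).

```bash
python3 -c "
from plant import bot
print(bot.close_job())"
```

```text
the job is handed in; nothing more can be done
None
```

I felt all three lids from left to right; only the middle one rocked, so I pressed it home on its knob, the top camera then showed all three level with the bystanders unmoved, and I handed the job in (no verdict came back).

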